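Rewind a sealing-film cassette until the drag lets go, then lock it

TASK

Rewind the blue cassette on the bench rewinder: turn the crank clockwise until its steady drag suddenly drops away, and stop there, without straining the crank against the end stop that follows less than half a turn later. Then push the orange lock slide fully home and let go, leaving the small things round the rewinder where they are.

Things in the scene. Friction and masses are not known exactly. Their poses are not given: they have to be found in the camera images.
- winder: bench rewinder, a low white housing 170 x 240 x 46 mm (its own x, y, z) fixed to the worktop, grey deck on top at 46 mm. Origin: centre of its underside; x points away from the robot, y to its left at yaw 0, z up. The crank is on the left half of the deck, the blue cassette on the right half at the back, the orange lock slide at the front right
- cassette: closed blue cassette, 90 x 94 x 20 mm, fixed on the deck, top 66 mm above the worktop. Origin: centre of its underside, 30 mm in x and -65 mm in y from the rewinder's, axes parallel. A brake inside drags on the crank's drive (about 60 N there) and lets go at an unknown point
- guide: black guide rail 104 x 6 x 10 mm fixed on the deck along the cassette's crank side. Origin on the deck, 30 mm in x and -14.5 mm in y from the rewinder's. Two things hidden in it: a small feeler that rests on the crank's drive (about 8 N) from the moment the brake lets go, and the rigid end stop 2.6 rad of crank further on, overstrained by about 16 N at the knob
- crank (a joint): crank angle in rad, growing clockwise from above; at 0 the knob stands in front of the hub (rewinder's -x side); starts between -0.6 and 0. After up to 0.7 rad of free play the knob needs 6 to 9 N along its circle (4 to 7 N stay on a hand that pauses); the brake lets go somewhere between 5.5 and 13 rad (unseen), then under 2 N; no spring turns it back. 2.6 rad past the release: rigid end stop
- hub (a point): point on the crank's vertical axis, at mid-height of the knob (86 mm above the worktop); 10 mm in x and 60 mm in y from the rewinder's origin
- knob (a point): centre of the crank's black round knob: 18 to 20 mm in diameter, upright, from 65 to 105 mm above the worktop, 45 mm from the crank's axis, turning freely about its own upright axis. The crank arm below it reaches 62 mm above the worktop
- lock (a joint): travel of the lock slide in m: 0 open (start, up to 3 mm), 0.025 fully home at its stop; it moves along the rewinder's +y, needs about 3 N and stays where it is left
- lock_grip (a point): centre of the top face of the orange lock slide: an upright block 16 mm (rewinder x) by 14 mm (rewinder y), from 48 to 77 mm above the worktop, standing 32 mm in front of the cassette
- tally_counter: chromed hand counter, 49 x 46 x 26 mm, loose, left of the rewinder; origin at the centre of its underside
- coverslip_box: small white and blue carton, 42 x 62 x 24 mm, loose, left of the rewinder; origin at the centre of its underside
- marker_blue: white marker pen with blue cap, 132 mm long, 10 mm thick, loose, in front of the rewinder; origin at the centre of its underside, its length along its y
Not all that is in view belongs to the job. Of the things like the cassette, leave any that is brown; of the rest the larger one is meant.

How it is judged (in metres and radians):
On the way, in this order (a step that is already met when the one before it is completed fails the run):
1. the crank has been turned clockwise until the brake in the cassette let go (contact force between winder and cassette below 20 N and contact force between winder and guide above 4 N and value of joint lock below 0.008 m), for 0.2 s.
2. then the lock slide is fully home (value of joint lock above 0.021 m), for 0.2 s.
At the end, for the whole second after the job is handed in: the crank stands still past the point where the brake lets go (under 20 N between rewinder and cassette, the feeler in the guide rail resting on the drive with over 4 N, no more than 60 N there), and the lock slide is home (21 mm or more of its 25 mm) (contact force between winder and cassette below 20 N and contact force between winder and guide between 4 and 60 N and value of joint lock above 0.021 m and velocity of joint crank between -0.1 and 0.1 rad/s); the robot touches nothing.
It fails at once if the crank is strained against the end stop (over 150 N between rewinder and guide rail, about 16 N at the knob) (contact force between winder and guide above 150 N).
It fails at once if the counter is moved more than 20 mm (distance of tally_counter from where it was at the start of the episode above 0.02 m).
It fails at once if the carton is moved more than 20 mm (distance of coverslip_box from where it was at the start of the episode above 0.02 m).
It fails at once if the marker is moved more than 20 mm (distance of marker_blue from where it was at the start of the episode above 0.02 m).
It also fails if it takes over 67 s, if anything falls off the work surface, if the arm or the gripper's body presses on something with over 40 N, if the wrist force passes 120 N, or if a joint passes its speed limit or range.

ROBOT

A 6-joint arm with a two-finger parallel gripper is mounted at the origin on a cart in front of the work surface, level with it; the furniture and walls round the work are solid. World frame = base frame: x ahead of the robot, y to its left, z up, the work surface at z = 0. Lengths are in m, angles in degrees, forces in N, time in s.
With the tool pointing down it reaches from about 0.275 to 0.85 m from the base axis. Payload 19 kg.
Tool frame: the origin (TCP) lies midway between the tips of the shut fingers; the grasp point (between the pads) lies 19 mm behind it; z points along the fingers, y is the direction in which the jaws open and shut (so a half turn about z gives the same grasp; the last joint's range is limited). The gripper opens to 85 mm and grips with 20 to 120 N. Pads are 22 mm wide; open, the fingers measure 114 mm over their backs; the gripper's body (76 mm by 85 mm) begins 54 mm behind the grasp point. The pads swing forward as they close: fully open they stand 13 mm farther back than shut.
Start: joints at [63.999, 8.623, 82.357, -0, 89.026, -7.678], TCP at [0.181, 0.546, 0.231] pointing down, gripper open.
Joint ranges: [-160.23, 160.23], [-39.13, 120.54], [6.94, 153.29], [-79.49, 259.48], [9.18, 160.14], [-161.06, 161.06]. Speed limits (degrees/s): [108.29, 108.29, 127.2, 172.46, 172.46, 172.46].

INTERFACE

Orientations are given as a 3x3 rotation matrix whose columns are the frame's x, y, z axes.
In Python, from bench import get_state, viewer, job gives the robot as it stands.
- The arm moves only by the tool jog_arm, never from a script. Its argument "plan" is text: rows parted by semicolons, each of 7 numbers parted by spaces: the shift along the tool's x, y, z in mm, then the turn, a rotation vector about the tool's x, y, z in degrees, then the finger opening in mm, from 0 to 85.4. In form: tx ty tz rx ry rz fingers; .... A call has 1 to 8 rows; each row is the pose to reach, as a shift and turn from the pose commanded when the call began, along the tool's axes at that moment; what a row does not reach only later rows make up. A row lasts 1/8 s, in which the tool goes at most 62.5 mm and 10.7 degrees, less where a joint would pass 70% of its speed; a pose out of reach is approached as far as the arm can. A call with a gripper value outside its range is refused whole. The fingers move at their own pace and stop on an object; "newtons" is the grip in N (left out, the last holds). Time passes only in rows, so rows that repeat a pose let the fingers close. It gives the time, the measured TCP pose, the force and the opening at its end, in the units of the state.
- get_state(): the state, without advancing time (a new reading comes with each control period).
- viewer.get_image(name): name is "scene" or "top"; returns (picture, depth): 420x560x3 uint8, blue, green, red; 420x560 float32, m along the optical axis (not along the pixel's ray), 0 where there is no reading.
- viewer.calibration(name): a dict with "fx", "fy", "cx", "cy" (pixels), "rvec" (rotation vector, rad) and "tvec" (3), from world to camera coordinates, as OpenCV has them. Camera axes: x right, y down, z forward; pixel columns grow to the right and rows downward; lengths in m; the calibration is good to about 2 mm. A picture is of the moment at which its call begins. calibration takes no time and is no camera call.
- job.close_job(): hands the job in, once; it reports no verdict.
The state is a dict: "t": time; "q": joint angles; "dq": joint speeds; "joint_efforts": joint torques, N m; "position": TCP position; "tool_rot": TCP orientation; "force": force on the tool from outside, world axes, zero at the start; "wrist_torque": the same for the moment, N m; "opening": opening from 0.0 (shut) to 1.0 (fully open).
Only numpy, scipy, OpenCV 4.12 (cv2) and the standard library are available. Lean on these libraries where they do the work, as an engineer would, in place of code of your own. Each camera call takes 0.05 s, during which the arm holds its last target. There are 200 camera calls.

## Working session

There is one attempt and no reset: what is moved stays moved. The work goes in short steps, Python scripts to look and compute and a tool call to move; the robot and the scene stay as the last step left them, time stands still between calls to the robot, and variables do not carry over. Pictures are saved under pics/ and viewed, about 8 in all and at most 12, crops included, and the job is handed in when it is done.

Besides the shell and the picture viewer there is one more tool, called after "Request:" as name(argument=value, ...), one argument or row to a line, values as JSON. jog_arm: Moves the arm, as the interface text tells. Its arguments: {"type":"object","properties":{"plan":{"type":"string"},"newtons":{"type":"number"}},"required":["plan"]}

```bash
mkdir -p pics; ls
python3 - <<'E'
from bench import get_state, viewer
import cv2,numpy as np
for n in("scene","top"):
    im,d=viewer.get_image(n); cv2.imwrite(f"pics/{n}0.png",im); np.savez(f"pics/{n}0.npz",im=im,d=d)
    c=viewer.calibration(n); R=cv2.Rodrigues(np.array(c["rvec"]))[0]; print(n,c,-R.T@np.array(c["tvec"]).ravel())
print(get_state())
E
```

```text
pics
scene {'fx': 383.08580407771774, 'fy': 383.08580407771774, 'cx': 278.1354506373158, 'cy': 212.40456626815202, 'rvec': array([ 2.19760904, -0.82887415,  0.37344436]), 'tvec': array([-0.35178207,  0.31476476,  0.60709783])} [ 0.10565988 -0.4023893   0.64677205]
top {'fx': 531.3828849580848, 'fy': 531.3828849580848, 'cx': 287.3180028414309, 'cy': 215.66333041417025, 'rvec': array([ 2.18079875, -2.1740955 ,  0.04974801]), 'tvec': array([0.06620695, 0.51366317, 0.98437687])} [0.44685155 0.04678515 1.0175293 ]
{'t': 0.1, 'q': array([ 6.39983909e+01,  8.64758093e+00,  8.23874434e+01, -2.03792113e-03,
        8.90250180e+01, -7.67730892e+00]), 'dq': array([ 0.11681191,  0.03130322, -0.04928097,  0.01120661, -0.11303167,
        0.07414484]), 'joint_efforts': array([ 4.71893291e-03, -7.14372253e+01, -5.71796107e+01, -5.63098001e-05,
        6.87790598e-03,  2.21955252e-04]), 'position': array([0.18071204, 0.54564595, 0.23075728]), 'tool_rot': array([[-9.49292396e-01,  3.14394281e-01, -4.27447582e-04],
       [ 3.14394554e-01,  9.49291919e-01, -9.57456252e-04],
       [ 1.04753765e-04, -1.04329313e-03, -9.99999450e-01]]), 'force': array([ 0.65051933, -0.79101407, -0.03470773]), 'wrist_torque': array([ 0.00210485,  0.00084967, -0.01607251]), 'opening': 0.9973836334976537}
```

View pics/scene0.png

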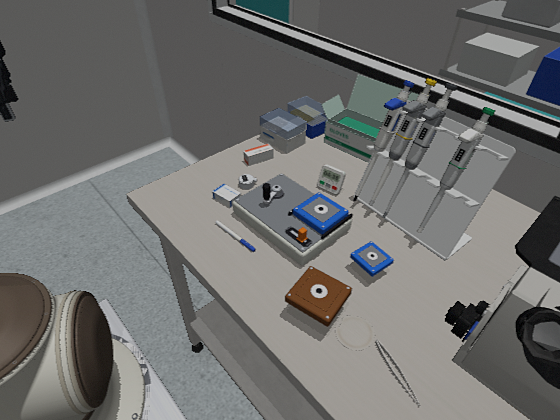

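View pics/top0.png

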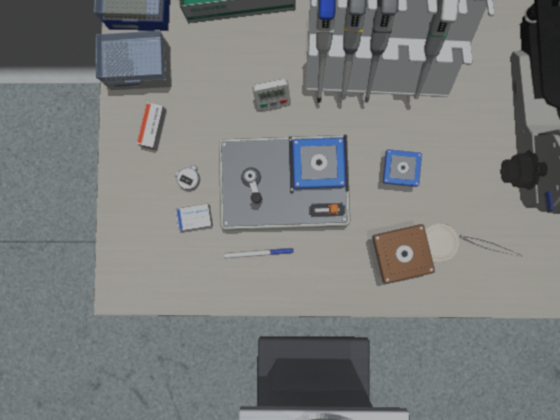

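The top view shows the rewinder with corners near (221,139) and (347,226), the hub at (250,175), the knob at (256,198), the cassette at (319,163) and the orange slide at (334,210). The carton (194,218), counter (187,179) and pen (258,253) are clear of the crank.

```bash
cat > h.py <<'E'
import cv2,numpy as np
from bench import viewer,get_state
def ray(n,uv,z):
    c=viewer.calibration(n); R=cv2.Rodrigues(np.array(c["rvec"]))[0]; t=np.array(c["tvec"]).ravel()
    K=np.array([[c["fx"],0,c["cx"]],[0,c["fy"],c["cy"]],[0,0,1]])
    o=-R.T@t; d=R.T@np.linalg.solve(K,[uv[0],uv[1],1.]); return o+d*(z-o[2])/d[2]
def blobs(im,lo,hi,roi,amin=15):
    m=cv2.inRange(cv2.cvtColor(im,cv2.COLOR_BGR2HSV),np.array(lo),np.array(hi)); r=np.zeros_like(m); x0,y0,x1,y1=roi; r[y0:y1,x0:x1]=m[y0:y1,x0:x1]
    cs=cv2.findContours(r,cv2.RETR_EXTERNAL,cv2.CHAIN_APPROX_NONE)[0]
    return [c for c in cs if cv2.contourArea(c)>=amin]
E
python3 - <<'E'
from h import *
T=np.load("pics/top0.npz")["im"];S=np.load("pics/scene0.npz")["im"]
for n,im,roi,ro,rk in(("top",T,(285,130,355,195),(325,200,350,220),(245,188,266,207)),("scene",S,(285,188,355,240),(290,222,312,245),(258,178,275,206))):
    for c in blobs(im,(100,120,60),(130,255,255),roi,100):
        r=cv2.minAreaRect(c); print(n,"cass",r); p=np.array([ray(n,q,.066)[:2] for q in cv2.boxPoints(r)]); print(p.round(4).tolist(),p.mean(0))
    for c in blobs(im,(5,150,120),(20,255,255),ro,8):
        r=cv2.minAreaRect(c); print(n,"orange",r,ray(n,r[0],.077),cv2.boundingRect(c))
    for c in blobs(im,(0,0,0),(180,255,50),rk,8):
        r=cv2.minAreaRect(c); print(n,"knob",r,ray(n,r[0],.105),cv2.boundingRect(c))
print("hub white top",ray("top",(250,175.5),.066))
vis=[cv2.resize(T[125:240,170:360],None,fx=4,fy=4,interpolation=cv2.INTER_CUBIC)]
cv2.imwrite("pics/c1.png",vis[0])
E
```

```text
top cass ((318.3834533691406, 162.7362823486328), (48.61185836791992, 52.18101119995117), 87.95458984375)
[[0.6488, 0.0598], [0.6522, -0.0345], [0.5638, -0.0373], [0.5603, 0.0564]] [0.60625009 0.01110407]
top orange ((333.0, 208.5), (7.0, 6.0), 90.0) [ 0.52243228 -0.01440576  0.077     ] (330, 205, 7, 8)
scene cass ((319.8825988769531, 212.1678009033203), (47.679298400878906, 34.65351104736328), 34.99202346801758)
[[0.5449, 0.044], [0.6501, 0.0865], [0.6469, -0.0401], [0.5493, -0.0701]] [0.59783854 0.00509442]
scene orange ((302.0, 230.0), (5.656853675842285, 5.656853675842285), 45.0) [ 0.51872555 -0.01914978  0.077     ] (299, 227, 8, 6)
scene knob ((266.5, 191.0), (16.0, 7.0), 90.0) [0.52349601 0.10044672 0.105     ] (263, 183, 8, 17)
hub white top [0.58281124 0.13448907 0.066     ]
```

View pics/c1.png

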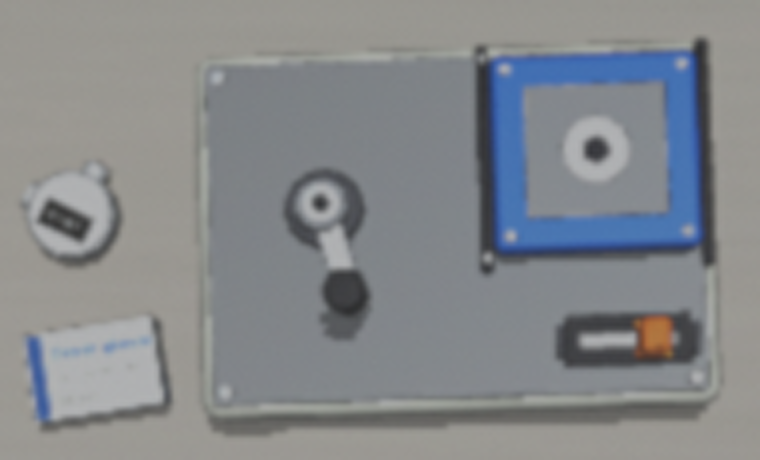

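The crop confirms that the hub axis is at crop (320,202), the knob top at (345,290) and the slide at (655,337). It also shows that clockwise takes the knob left (+y) from here.

```bash
cat >> h.py <<'E'
YAW=np.radians(2.06); C,S_=np.cos(YAW),np.sin(YAW); RW=np.array([[C,-S_],[S_,C]]); HUB=np.array([.582,.135])
def rel(p):  # world shift (mm) to point, in tool axes now
    s=get_state(); return (s["tool_rot"].T@(np.array(p)-s["position"])*1000).round(1)
E
python3 - <<'E'
from h import *
k=ray("top",(256.25,197.5),.105)[:2]; w=RW.T@(k-HUB); print("knob",k,"winder rel",w,np.linalg.norm(w),"theta",np.arctan2(w[1],-w[0]))
for z in(.066,.072): print("hub",ray("top",(250,175.5),z))
print(rel([*k,.16]),rel([*k,.073]))
E
```

```text
knob [0.53896551 0.11975577] winder rel [-0.04355465 -0.01368746] 0.04565472846437309 theta -0.3044870144319937
hub [0.58281124 0.13448907 0.066     ]
hub [0.58195393 0.13393604 0.072     ]
[-474.  -291.6   71. ] [-474.  -291.5  158. ]
```

Request:
jog_arm(
  plan="-60 -37 0 0 0 -3 45; -120 -74 5 0 0 -6 45; -180 -110 15 0 0 -10 45; -240 -147 25 0 0 -14 45; -300 -185 35 0 0 -18 45; -360 -220 45 0 0 -20.4 45; -420 -258 60 0 0 -20.4 45; -474 -291 71 0 0 -20.4 45",
  newtons=40,
)

```text
t: 1.1
position: [0.5011, 0.1651, 0.1707]
tool_rot: [[-0.999, -0.036, -0.0], [-0.036, 0.999, 0.0], [0.0, 0.0, -1.0]]
force: [0.1, 1.3, -0.7]
opening: 0.526
```

Request:
jog_arm(
  plan="0 0 0 0 0 0 45; 0 0 0 0 0 0 45",
)

```text
t: 1.35
position: [0.4999, 0.167, 0.1709]
tool_rot: [[-0.999, -0.036, -0.001], [-0.036, 0.999, 0.0], [0.001, 0.0, -1.0]]
force: [0.5, 0.9, -0.1]
opening: 0.524
```

Run:
```python
from h import *
print(rel([.539,.1198,.073]),get_state())
im,d=viewer.get_image("scene"); cv2.imwrite("pics/s1.png",cv2.resize(im[100:260,180:380],None,fx=4,fy=4)[:600]);
```

```text
[-37.4 -48.6  97.8] {'t': 1.35, 'q': array([ 1.00877268e+01,  4.57592578e+00,  9.38941466e+01,  1.08782214e-02,
        8.15754182e+01, -8.19508856e+01]), 'dq': array([ 1.61895506, -0.83077631,  0.04009952,  0.01209873,  0.14233774,
        0.1041185 ]), 'joint_efforts': array([ -2.91681312, -61.19429827, -55.42099357,  -0.16016673,
        -0.09279185,  -0.12905615]), 'position': array([0.49994759, 0.16701118, 0.17087767]), 'tool_rot': array([[-9.99367742e-01, -3.55450884e-02, -8.14580265e-04],
       [-3.55451374e-02,  9.99368071e-01,  4.58423027e-05],
       [ 8.12436039e-04,  7.47676860e-05, -9.99999667e-01]]), 'force': array([ 0.51522551,  0.91737488, -0.10766748]), 'wrist_torque': array([ 0.01062326, -0.02226483,  0.0103588 ]), 'opening': 0.5243212956373704}
```

View pics/s1.png

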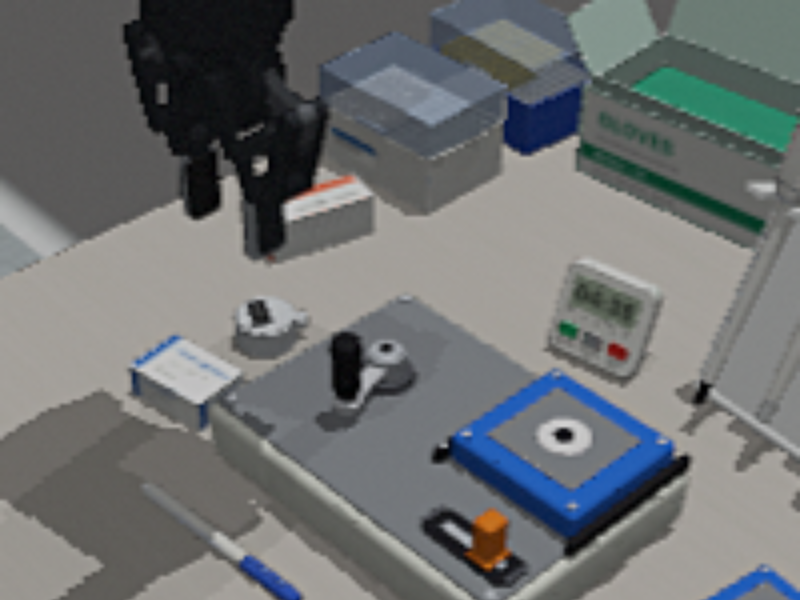

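The gripper is upright and clear of everything, with the fingers at crop (230,230) and the knob at (346,365). Next I move over the knob and descend.

Request:
jog_arm(
  plan="-20 -30 10 0 0 0 45; -37.5 -48.5 25 0 0 0 45; -37.5 -48.5 45 0 0 0 45; -37.5 -48.5 65 0 0 0 45; -37.5 -48.5 82 0 0 0 45; -37.5 -48.5 97 0 0 0 45; -37.5 -48.5 97 0 0 0 45; -37.5 -48.5 97 0 0 0 45",
)

```text
t: 2.4
position: [0.5398, 0.1199, 0.0747]
tool_rot: [[-0.999, -0.036, 0.001], [-0.036, 0.999, -0.0], [-0.001, -0.0, -1.0]]
force: [-0.1, -0.8, 0.7]
opening: 0.525
```

Request:
jog_arm(
  plan="0 0 0 0 0 0 10; 0 0 0 0 0 0 10; 0 0 0 0 0 0 10; 0 0 0 0 0 0 10; 0 0 0 0 0 0 10; 0 0 0 0 0 0 10",
  newtons=40,
)

```text
t: 3.15
position: [0.5398, 0.1198, 0.0747]
tool_rot: [[-0.999, -0.036, 0.001], [-0.036, 0.999, -0.0], [-0.001, -0.0, -1.0]]
force: [-0.7, -0.7, 6.0]
opening: 0.203
```

Run:
```python
from h import *
s=get_state(); print(s["position"],s["force"],s["opening"]*85.4); w=RW.T@(s["position"][:2]-HUB)*1000; print(w,np.hypot(*w),np.arctan2(w[1],-w[0]))
im,d=viewer.get_image("scene"); cv2.imwrite("pics/s2.png",cv2.resize(im[120:250,200:360],None,fx=4,fy=4))
```

```text
[0.5398427  0.11984547 0.07473987] [-0.68064851 -0.70038109  6.00251816] 17.36097221014973
[-42.67479715 -13.62934523] 44.79840803912939 -0.3091376381933647
```

View pics/s2.png

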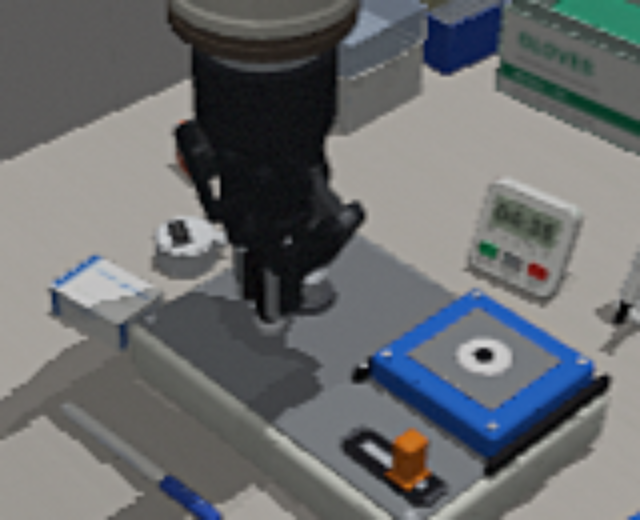

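```bash
cat >> h.py <<'E'
def fit():
    s=get_state(); w=RW.T@(s["position"][:2]-HUB)*1000; th=np.arctan2(w[1],-w[0]); f=RW.T@s["force"][:2]
    print("t",s["t"],"r",np.hypot(*w).round(2),"th",th.round(3),"Ftan",(f@[np.sin(th),np.cos(th)]).round(1),"Frad",(f@[-np.cos(th),np.sin(th)]).round(1),"open",(s["opening"]*85.4).round(1))
E
python3 - <<'E'
from h import *
for t0 in(-.307,.693): print(t0,[tuple((45*np.array([np.cos(t0+a)-np.cos(t0),np.sin(t0+a)-np.sin(t0)])).round(1)) for a in np.arange(1,9)*.125])
E
```

```text
-0.307 [(np.float64(1.4), np.float64(5.5)), (np.float64(2.0), np.float64(11.0)), (np.float64(2.0), np.float64(16.7)), (np.float64(1.3), np.float64(22.2)), (np.float64(-0.2), np.float64(27.7)), (np.float64(-2.2), np.float64(32.9)), (np.float64(-5.0), np.float64(37.8)), (np.float64(-8.3), np.float64(42.3))]
0.693 [(np.float64(-3.9), np.float64(4.1)), (np.float64(-8.2), np.float64(7.7)), (np.float64(-12.9), np.float64(10.7)), (np.float64(-18.0), np.float64(13.1)), (np.float64(-23.4), np.float64(14.8)), (np.float64(-28.9), np.float64(15.9)), (np.float64(-34.5), np.float64(16.3)), (np.float64(-40.1), np.float64(15.9))]
```

Request:
jog_arm(
  plan="1.4 5.5 0 0 0 0 10; 2 11 0 0 0 0 10; 2 16.7 0 0 0 0 10; 1.3 22.2 0 0 0 0 10; -0.2 27.7 0 0 0 0 10; -2.2 32.9 0 0 0 0 10; -5 37.8 0 0 0 0 10; -8.3 42.3 0 0 0 0 10",
)

```text
t: 4.2
position: [0.5457, 0.1624, 0.0747]
tool_rot: [[-0.999, -0.036, -0.001], [-0.036, 0.999, -0.001], [0.001, -0.0, -1.0]]
force: [-9.3, -2.5, 11.8]
opening: 0.204
```

```bash
python3 -c "from h import *;fit()"
```

```text
Traceback (most recent call last):
  File "h.py", line 16, in fit
    print("t",s["t"],"r",np.hypot(*w).round(2),"th",th.round(3),"Ftan",(f@[np.sin(th),np.cos(th)]).round(1),"Frad",(f@[-np.cos(th),np.sin(th)]).round(1),"open",(s["opening"]*85.4).round(1))
                                                                                                                                                                ^^^^^^^^^^^^^^^^^^^^^^^^^
AttributeError: 'float' object has no attribute 'round'
```

```bash
sed -i 's/(s\["opening"\]\*85.4).round(1)/round(s["opening"]*85.4,1)/' h.py
python3 - <<'E'
from h import *
fit()
for k in range(4):
    t0=.693+k*np.pi/2; print(k,"; ".join("%.1f %.1f"%tuple(45*np.array([np.cos(t0+a)-np.cos(t0),np.sin(t0+a)-np.sin(t0)])) for a in np.arange(1,9)*np.pi/16))
E
```

```text
t 4.2 r 45.45 th 0.683 Ftan -7.6 Frad 5.9 open 17.4
0 -6.3 6.2; -13.6 11.1; -21.8 14.4; -30.5 16.1; -39.3 16.0; -47.9 14.2; -56.1 10.8; -63.4 5.9
1 -6.2 -6.3; -11.1 -13.6; -14.4 -21.8; -16.1 -30.5; -16.0 -39.3; -14.2 -47.9; -10.8 -56.1; -5.9 -63.4
2 6.3 -6.2; 13.6 -11.1; 21.8 -14.4; 30.5 -16.1; 39.3 -16.0; 47.9 -14.2; 56.1 -10.8; 63.4 -5.9
3 6.2 6.3; 11.1 13.6; 14.4 21.8; 16.1 30.5; 16.0 39.3; 14.2 47.9; 10.8 56.1; 5.9 63.4
```

Request:
jog_arm(
  plan="-6.3 6.2 0 0 0 0 10; -13.6 11.1 0 0 0 0 10; -21.8 14.4 0 0 0 0 10; -30.5 16.1 0 0 0 0 10; -39.3 16 0 0 0 0 10; -47.9 14.2 0 0 0 0 10; -56.1 10.8 0 0 0 0 10; -63.4 5.9 0 0 0 0 10",
)

```text
t: 5.2
position: [0.6095, 0.1716, 0.0748]
tool_rot: [[-0.999, -0.037, 0.0], [-0.037, 0.999, 0.001], [-0.0, 0.001, -1.0]]
force: [-4.8, 6.1, 6.7]
opening: 0.208
```

```bash
python3 -c "from h import *;fit()"
```

```text
t 5.2 r 45.75 th 2.252 Ftan -7.5 Frad 2.0 open 17.8
```

Drag is about 7.5 N with little radial load. I continue.

Request:
jog_arm(
  plan="-6.2 -6.3 0 0 0 0 10; -11.1 -13.6 0 0 0 0 10; -14.4 -21.8 0 0 0 0 10; -16.1 -30.5 0 0 0 0 10; -16 -39.3 0 0 0 0 10; -14.2 -47.9 0 0 0 0 10; -10.8 -56.1 0 0 0 0 10; -5.9 -63.4 0 0 0 0 10",
)

```text
t: 6.2
position: [0.6178, 0.1081, 0.0747]
tool_rot: [[-0.999, -0.036, 0.001], [-0.036, 0.999, 0.001], [-0.001, 0.001, -1.0]]
force: [-0.8, 9.2, 4.6]
opening: 0.205
```

```bash
python3 -c "from h import *;fit()"
```

```text
t 6.2 r 44.79 th -2.462 Ftan -6.9 Frad -6.2 open 17.5
```

Request:
jog_arm(
  plan="6.3 -6.2 0 0 0 0 10; 13.6 -11.1 0 0 0 0 10; 21.8 -14.4 0 0 0 0 10; 30.5 -16.1 0 0 0 0 10; 39.3 -16 0 0 0 0 10; 47.9 -14.2 0 0 0 0 10; 56.1 -10.8 0 0 0 0 10; 63.4 -5.9 0 0 0 0 10",
)

```text
t: 7.2
position: [0.5553, 0.0992, 0.0749]
tool_rot: [[-0.999, -0.036, 0.003], [-0.036, 0.999, -0.0], [-0.003, -0.0, -1.0]]
force: [9.6, 1.1, 0.4]
opening: 0.205
```

```bash
python3 -c "from h import *;fit()"
```

```text
t 7.2 r 44.61 th -0.894 Ftan -7.0 Frad -6.6 open 17.5
```

Request:
jog_arm(
  plan="6.2 6.3 0 0 0 0 10; 11.1 13.6 0 0 0 0 10; 14.4 21.8 0 0 0 0 10; 16.1 30.5 0 0 0 0 10; 16 39.3 0 0 0 0 10; 14.2 47.9 0 0 0 0 10; 10.8 56.1 0 0 0 0 10; 5.9 63.4 0 0 0 0 10",
)

```text
t: 8.2
position: [0.5457, 0.1624, 0.0747]
tool_rot: [[-0.999, -0.036, -0.001], [-0.036, 0.999, -0.001], [0.001, -0.001, -1.0]]
force: [-8.7, -2.7, 10.6]
opening: 0.209
```

```bash
python3 -c "from h import *;fit()"
```

```text
t 8.2 r 45.49 th 0.683 Ftan -7.3 Frad 5.3 open 17.8
```

Still dragging at 6.97 rad.

Request:
jog_arm(
  plan="-6.3 6.2 0 0 0 0 10; -13.6 11.1 0 0 0 0 10; -21.8 14.4 0 0 0 0 10; -30.5 16.1 0 0 0 0 10; -39.3 16 0 0 0 0 10; -47.9 14.2 0 0 0 0 10; -56.1 10.8 0 0 0 0 10; -63.4 5.9 0 0 0 0 10",
)

```text
t: 9.2
position: [0.6095, 0.1716, 0.0748]
tool_rot: [[-0.999, -0.037, 0.0], [-0.037, 0.999, 0.001], [-0.0, 0.001, -1.0]]
force: [-5.0, 6.3, 8.2]
opening: 0.209
```

```bash
python3 -c "from h import *;fit()"
```

```text
t 9.2 r 45.76 th 2.252 Ftan -7.8 Frad 2.0 open 17.9
```

Still dragging at 8.5 rad.

Request:
jog_arm(
  plan="-6.2 -6.3 0 0 0 0 10; -11.1 -13.6 0 0 0 0 10; -14.4 -21.8 0 0 0 0 10; -16.1 -30.5 0 0 0 0 10; -16 -39.3 0 0 0 0 10; -14.2 -47.9 0 0 0 0 10; -10.8 -56.1 0 0 0 0 10; -5.9 -63.4 0 0 0 0 10",
)

```text
t: 10.2
position: [0.6178, 0.1081, 0.0747]
tool_rot: [[-0.999, -0.036, 0.001], [-0.036, 0.999, 0.001], [-0.001, 0.001, -1.0]]
force: [-0.5, 9.8, 4.3]
opening: 0.202
```

```bash
python3 -c "from h import *;fit()"
```

```text
t 10.2 r 44.78 th -2.462 Ftan -7.5 Frad -6.3 open 17.2
```

Still dragging at 10.1 rad.

Request:
jog_arm(
  plan="6.3 -6.2 0 0 0 0 10; 13.6 -11.1 0 0 0 0 10; 21.8 -14.4 0 0 0 0 10; 30.5 -16.1 0 0 0 0 10; 39.3 -16 0 0 0 0 10; 47.9 -14.2 0 0 0 0 10; 56.1 -10.8 0 0 0 0 10; 63.4 -5.9 0 0 0 0 10",
)

```text
t: 11.2
position: [0.5554, 0.0992, 0.0748]
tool_rot: [[-0.999, -0.036, 0.003], [-0.036, 0.999, -0.0], [-0.003, -0.0, -1.0]]
force: [10.2, -0.5, 0.6]
opening: 0.207
```

```bash
python3 -c "from h import *;fit()"
```

```text
t 11.2 r 44.63 th -0.896 Ftan -8.5 Frad -5.7 open 17.6
```

Request:
jog_arm(
  plan="6.2 6.3 0 0 0 0 10; 11.1 13.6 0 0 0 0 10; 14.4 21.8 0 0 0 0 10; 16.1 30.5 0 0 0 0 10; 16 39.3 0 0 0 0 10; 14.2 47.9 0 0 0 0 10; 10.8 56.1 0 0 0 0 10; 5.9 63.4 0 0 0 0 10",
)

```text
t: 12.2
position: [0.546, 0.163, 0.0747]
tool_rot: [[-0.999, -0.036, -0.0], [-0.036, 0.999, 0.0], [0.0, 0.0, -1.0]]
force: [-2.9, -0.3, 9.6]
opening: 0.208
```

```bash
python3 -c "from h import *;fit()"
```

```text
t 12.2 r 45.64 th 0.697 Ftan -2.0 Frad 2.1 open 17.7
```

Drag fell from about 7.5 N at this same angle to 2 N. I hold still to confirm it.

Request:
jog_arm(
  plan="0 0 0 0 0 0 10; 0 0 0 0 0 0 10; 0 0 0 0 0 0 10",
)

```text
t: 12.58
position: [0.5461, 0.163, 0.0747]
tool_rot: [[-0.999, -0.037, 0.0], [-0.037, 0.999, 0.001], [-0.0, 0.001, -1.0]]
force: [-3.4, 2.5, 9.7]
opening: 0.208
```

```bash
python3 -c "from h import *;fit()"
```

```text
t 12.575 r 45.55 th 0.698 Ftan -0.2 Frad 4.2 open 17.8
```

The brake has let go: hold force is about 0, where 4–7 N would remain if it were still engaged. I release the knob, rise and head for the slide.

Request:
jog_arm(
  plan="0 0 0 0 0 0 45; 0 0 0 0 0 0 45; 0 0 0 0 0 0 45; 0 0 0 0 0 0 45; 0 0 -25 0 0 0 45; 0 0 -50 0 0 0 45; 0 0 -75 0 0 0 45; 0 0 -75 0 0 0 45",
)

```text
t: 13.58
position: [0.547, 0.1625, 0.1509]
tool_rot: [[-0.999, -0.036, 0.003], [-0.036, 0.999, 0.0], [-0.003, 0.0, -1.0]]
force: [-1.1, 0.7, -0.4]
opening: 0.529
```

Run:
```python
from h import *
im,d=viewer.get_image("scene")
for c in blobs(im,(5,150,120),(20,255,255),(280,215,320,250),8): print(cv2.boundingRect(c))
print(rel([.523,-.055,.058]),get_state()["force"])
cv2.imwrite("pics/s3.png",cv2.resize(im[120:260,200:380],None,fx=4,fy=4))
```

```text
(299, 227, 8, 6)
[  31.4 -216.5   91.5] [-0.41423683  0.05045036  0.13560693]
```

View pics/s3.png

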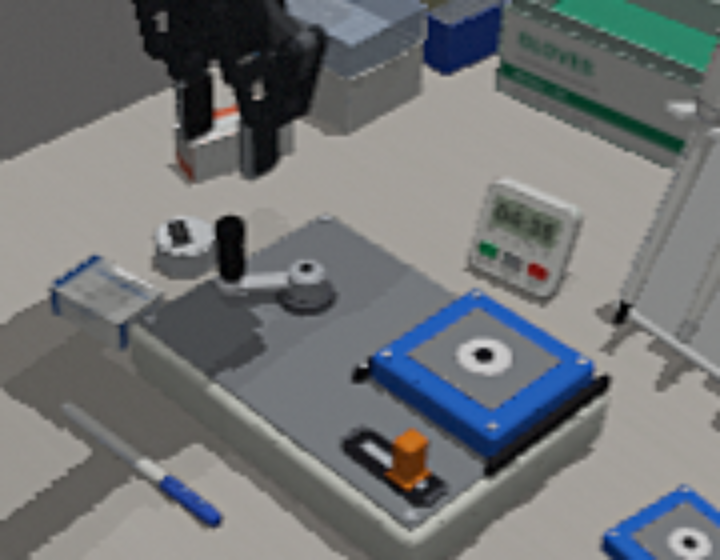

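The gripper is clear of the knob at crop (230,250), and the slide at (410,460) hasn't moved. Next I go to its right side with the fingers shut.

Request:
jog_arm(
  plan="8 -45 0 0 0 0 0; 16 -100 0 0 0 0 0; 24 -155 0 0 0 0 0; 31 -195 0 0 0 0 0; 31 -216 10 0 0 0 0; 31 -216 35 0 0 0 0; 31 -216 50 0 0 0 0; 31 -216 50 0 0 0 0",
)

```text
t: 14.62
position: [0.5223, -0.0542, 0.0978]
tool_rot: [[-0.999, -0.037, -0.003], [-0.037, 0.999, 0.001], [0.003, 0.001, -1.0]]
force: [-1.0, 0.0, 0.7]
opening: 0.001
```

Request:
jog_arm(
  plan="0 0 12 0 0 0 0; 0 0 24 0 0 0 0; 0 0 36 0 0 0 0; 0 0 42 0 0 0 0; 0 0 42 0 0 0 0",
)

```text
t: 15.25
position: [0.5229, -0.0545, 0.0567]
tool_rot: [[-0.999, -0.036, -0.001], [-0.036, 0.999, 0.0], [0.001, 0.0, -1.0]]
force: [0.7, 0.2, 1.6]
opening: -0.0
```

Run:
```python
from h import *
im,d=viewer.get_image("scene"); im2,_=viewer.get_image("top"); print(get_state()["position"],get_state()["force"])
a=cv2.resize(im[160:270,250:350],(400,440)); b=cv2.resize(im2[140:250,280:380],(400,440)); cv2.imwrite("pics/s4.png",np.hstack([a,b]))
```

```text
[ 0.52321404 -0.05462105  0.05738073] [-0.30754523 -0.36565889 -0.59765413]
```

View pics/s4.png

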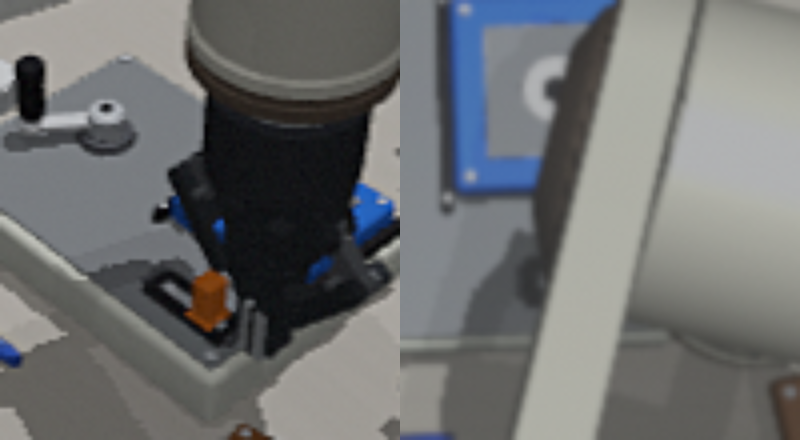

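The shut fingers stand just right of the orange block and aren't touching it. I push along +y.

Request:
jog_arm(
  plan="0 4 0 0 0 0 0; 0 8 0 0 0 0 0; 0 12 0 0 0 0 0; 0 16 0 0 0 0 0; 0 20 0 0 0 0 0; 0 24 0 0 0 0 0; 0 27 0 0 0 0 0; 0 30 0 0 0 0 0",
)

```text
t: 16.35
position: [0.522, -0.0245, 0.0571]
tool_rot: [[-0.999, -0.036, 0.0], [-0.036, 0.999, -0.0], [-0.0, -0.0, -1.0]]
force: [-0.9, -3.0, 0.6]
opening: 0.002
```

Request:
jog_arm(
  plan="0 2 0 0 0 0 0; 0 4 0 0 0 0 0; 0 5.5 0 0 0 0 0; 0 7 0 0 0 0 0",
)

```text
t: 16.85
position: [0.5217, -0.0175, 0.0571]
tool_rot: [[-0.999, -0.036, 0.0], [-0.036, 0.999, -0.0], [-0.0, -0.0, -1.0]]
force: [0.3, -2.8, 0.4]
opening: -0.003
```

Request:
jog_arm(
  plan="0 1.5 0 0 0 0 0; 0 3 0 0 0 0 0; 0 4 0 0 0 0 0",
)

```text
t: 17.23
position: [0.5215, -0.0135, 0.0571]
tool_rot: [[-0.999, -0.036, -0.0], [-0.036, 0.999, -0.0], [0.0, -0.0, -1.0]]
force: [-0.3, -3.3, 0.7]
opening: -0.002
```

Request:
jog_arm(
  plan="0 1 0 0 0 0 0; 0 2 0 0 0 0 0",
)

```text
t: 17.48
position: [0.5215, -0.0117, 0.0571]
tool_rot: [[-0.999, -0.036, -0.0], [-0.036, 0.999, -0.0], [0.0, -0.0, -1.0]]
force: [-1.3, -10.5, 1.2]
opening: -0.003
```

The force rose to 10.5 N at the expected travel, so the slide is at its stop. I back off and look.

Request:
jog_arm(
  plan="0 0 0 0 0 0 0; 0 0 0 0 0 0 0; 0 -10 0 0 0 0 0; 0 -25 0 0 0 0 0; 0 -30 -30 0 0 0 0; 0 -30 -80 0 0 0 0; 0 -50 -130 0 0 0 0; 0 -90 -150 0 0 0 0",
)

```text
t: 18.48
position: [0.5254, -0.1024, 0.2104]
tool_rot: [[-0.999, -0.038, 0.004], [-0.038, 0.999, -0.001], [-0.004, -0.001, -1.0]]
force: [0.9, -0.3, -1.0]
opening: 0.004
```

Request:
jog_arm(
  plan="60 -40 0 0 0 0 0; 110 -80 0 0 0 0 0; 110 -80 0 0 0 0 0; 110 -80 0 0 0 0 0",
)

```text
t: 18.98
position: [0.4175, -0.1862, 0.2074]
tool_rot: [[-0.999, -0.034, 0.001], [-0.034, 0.999, -0.0], [-0.001, -0.0, -1.0]]
force: [0.0, -0.3, 0.2]
opening: -0.001
```

Run:
```python
from h import *
im,d=viewer.get_image("scene"); im2,_=viewer.get_image("top"); print(get_state()["position"],get_state()["force"])
for n,i,ro,z0 in(("top",im2,(300,195,350,225),0),("scene",im,(275,210,315,250),0)):
    for c in blobs(i,(5,150,120),(20,255,255),ro,8): r=cv2.minAreaRect(c); print(n,r,ray(n,r[0],.077))
a=cv2.resize(im[140:260,210:350],(560,480)); b=cv2.resize(im2[130:260,170:360],(760,520)); cv2.imwrite("pics/s5.png",cv2.resize(np.hstack([a,b[:480]]),(800,291)))
```

```text
[ 0.41837241 -0.18524148  0.20713616] [0.05340919 0.05767942 0.34286333]
top ((320.0, 208.5), (7.0, 6.0), 90.0) [0.52238383 0.00861483 0.077     ]
scene ((294.5, 224.5), (5.656853675842285, 5.656853675842285), 45.0) [0.51812484 0.00299612 0.077     ]
```

View pics/s5.png

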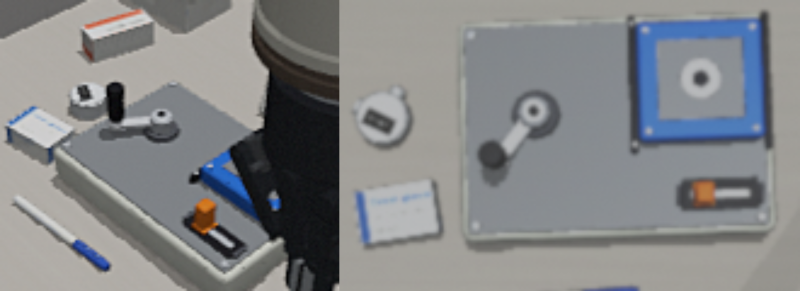

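The slide moved 23 mm and now sits at the left end of its slot. The crank has stayed put, and the carton, counter and pen look unmoved. I hand in.

```bash
python3 -c "from bench import job; print(job.close_job())"
```

```text
the job is handed in; nothing more can be done
None
```

The blue cassette is rewound, the lock slide is pushed home, and the job was handed in at about 19 s of the 67 s allowed. No verdict was reported.

- **Crank:** I gripped the knob and turned it clockwise to about 13.3 rad. The drag was steady at 7–8.5 N up to 11.7 rad. By 13.3 rad it had dropped to 2 N, and to about 0 N when I held still. The end stop was not reached, and I saw no rise in force before I let go of the knob.
- **Lock slide:** I pushed it with the shut fingers. It slid at about 3 N, then the force rose to 10.5 N at the stop.
- **Last checks:** The pictures put the slide's travel at about 23 mm from its start (top view, 22 mm in the scene view), and it stands at the end of its slot. The crank was still where I left it. By eye the counter, carton and marker had not moved; I did not measure them. The arm touched nothing.
- **Disagreement:** The two cameras differed by 4–6 mm on the slide's absolute position, so I relied on the travel and the contact force instead.

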